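# Check a washer control case with a pen tester

### The arm

A 6-joint arm with a two-finger parallel gripper is mounted at the origin on the work surface. World frame = base frame: x ahead of the robot, y to its left, z up, the work surface at z = 0. Lengths are in m, angles in degrees, forces in N, time in s.
With the tool pointing down it reaches from about 0.4 to 0.825 m from the base axis. Payload 7 kg.
Tool frame: the origin (TCP) lies between the finger pads; the fingertips stand 25 mm ahead of it and the grasp point (between the pads) lies 6 mm ahead of it; z points along the fingers, y is the line along which they close (so a half turn about z gives the same grasp; the last joint's range is limited). The gripper opens to 88 mm and grips with 3 to 60 N. Pads are 19 mm wide; open, the fingers measure 130 mm over their backs; the gripper's body (78 mm by 193 mm) begins 47 mm behind the grasp point.
Start: joints at [86.752, 20.546, 0.682, 0, -70.136, -16.507], TCP at [0.228, 0.635, 0.252] pointing down, gripper open.
Joint ranges: [-176.03, 176.03], [-82.01, 121.73], [-58.28, 71.71], [-173.87, 95.51], [-174.79, -0.11], [-173.66, 173.66]. Speed limits (degrees/s): [136.94, 136.94, 172.46, 180, 180, 180].

### API

Orientations are given as [roll, pitch, yaw] about the fixed x, y, z axes, in that order (R = Rz(yaw) Ry(pitch) Rx(roll)).
In Python, from plant import ctrl gives the robot as it stands.
- The arm moves only by the tool drive_effector, called after "Call:" as name(argument=value, ...), one argument or row to a line, values as JSON. Schema: {"type":"object","properties":{"moves":{"type":"array","items":{"type":"number"},"minItems":5,"maxItems":40},"only":{"type":"string"},"quiet":{"type":"boolean"},"lines":{"type":"string"}},"required":["moves"],"additionalProperties":false}. moves is one flat list of numbers that holds 1 to 8 rows one after another, with no inner brackets; each row has 5 numbers: dx, dy, dz in m, then a turn about the tool's z in degrees, then the finger opening in m; each row is the pose to reach, as a shift and turn from the pose commanded when the call began, along the tool's axes at that moment; what a row does not reach only later rows make up. A row lasts 1/8 s, in which the tool goes at most 0.0625 m and 10.7 degrees, less where a joint would pass 70% of its speed; a pose out of reach is approached as far as the arm can. The fingers move at their own pace and stop on an object; the grip force is fixed at half the most. Time passes only in rows, so rows that do not move let the fingers close. The tool returns the time, the measured TCP pose, the force, the opening and the grip force at its end. only (a regular expression) keeps the lines of the reply that match it, lines (a string "A,B") keeps lines A to B, and quiet returns only ok. Input that does not fit is refused with a message, and nothing moves.
- ctrl.get_obs(): the state, without advancing time (a new reading comes with each control period).
- ctrl.snapshot(name): name is "scene" or "top" or "wrist"; returns a dict with "frame" (420x560x3 uint8, red, green, blue), "z_map" (420x560 float32, m along the optical axis (not along the pixel's ray), 0 where there is no reading), "fovy" (degrees; the focal length in pixels is half the picture's height over the tangent of half this angle, whatever the lens; pixels are square), "cx", "cy" (the principal point, pixels), "k1" (the pictures are not rectified: a ray, as slopes to the right and down, at radius r is drawn at 1 + k1 r^2 times it, then the intrinsics apply), "R" (3x3) and "t" (3): a world point X has camera coordinates R X + t; the wrist camera has in their place "T_tool_cam" (4x4, takes a point from camera to tool coordinates, whose origin is the TCP and whose axes are the flange's). Camera axes: x right, y down, z forward; pixel columns grow to the right and rows downward; lengths in m; the calibration is good to about 2 mm. A picture is of the moment at which its call begins: read the wrist's pose just before it.
- ctrl.close_job(): hands the job in; it is judged then, once.
The state is a dict: "clock": time; "joint_pos": joint angles; "qvel": joint speeds; "tau": joint torques, N m; "tool_pos": TCP position; "orientation": TCP orientation; "force": force on the tool from outside, world axes, zero at the start; "moment": the same for the moment, N m; "opening": finger opening in m; "gripper_force": force on a finger pad.
Only numpy, scipy, OpenCV 4.12 (cv2) and the standard library are available. Lean on these libraries where they do the work, as an engineer would, in place of code of your own. Each camera call takes 0.05 s, during which the arm holds its last target. There are 200 camera calls.

### The job

Lift the lid of the white control case until it rests back on its stop, then take the pen tester from its stand and touch its tip to the middle of the sprung round stud that has a collar around it, with the tester square to the sloping face that the stud stands on. Push gently so that the stud sinks about halfway, and finish while still holding the tester there, with the lid open; keep everything off the other two terminals and leave the other things on the bench where they are.

Things in the scene. Friction and masses are not known exactly. Their poses are not given: they have to be found in the camera images.
- case: Open-topped white steel control case, fixed to the bench, 180 (x) x 240 (y) x 85 mm high, walls and floor 4 mm. Origin: centre of its underside. Its +x side, away from the robot, carries the lid hinge; z up.
- case_lid (a joint): Lid angle in rad: 0 shut, 1.78 on its stop, just past upright, leaning 12 degrees away from the robot. It weighs 0.25 kg and swings freely: let go before upright it falls shut, let go well past upright (from about 1.68) it falls gently onto the stop.
- lid_hinge (a point): Middle of the lid's hinge line, on the case's far top edge: 90 mm along the case's x and 85.5 mm above its underside. The line runs along the case's y. The point turns with the lid: shut, its axes are those of the case. The lid is a white plate 180 x 240 x 6 mm reaching from here along its own -x.
- lid_tab (a point): Point to grip on the lid's steel tab. The tab sticks out from the middle of the lid's free edge, in the lid's plane: 42 mm out, 14 mm wide (along y), 8 mm thick. This point is 27 mm out from the edge, mid-thickness, 207 mm from the hinge line; shut, 88 mm above the bench. Axes as lid_hinge. Pinched across its 14 mm it can turn between the pads as the lid swings.
- stand: Grey block 70 x 70 x 50 mm, fixed, with a hole 8 mm wide and 42 mm deep in the middle of its top where the tester stands upright; left or right of the case. Origin: centre of its underside.
- tester: Loose pen tester, 145 mm long, 0.04 to 0.09 kg, standing tip down in the stand. Origin at its tip, z along it from tip to butt. Steel tip rod 6 mm in diameter up to 46 mm, a short cone to 62 mm, then a round black barrel 20 mm in diameter to the butt: hold it here, about 105 mm from the tip. Lift it 42 mm to clear the hole; standing, its tip is 8 mm above the bench.
- tester_tip (a point): The tester's tip end, on its axis: same as the tester's origin and axes.
- test_point: The terminal block to test: grey, 50 x 46 mm on plan, fixed on the case floor, in any of the three places of a row along the case's y. Its upper face slopes 25 degrees down towards the robot; on it a round brass stud 14 mm in diameter, standing 14 mm out, inside a brass collar (25 mm outside, 19 mm inside, 5 mm high). Origin: centre of its underside; x away from the robot.
- stud_top (a point): Centre of the stud's top face; 52 mm above the block's underside when not pressed. Its z axis points squarely out of the sloping face (25 degrees from vertical, towards the block's -x). It moves with the stud.
- stud (a joint): How far the stud is pressed in along its axis, m: 0 out, 0.010 at the bottom. Spring: 1 N to start it, 3 N at half travel, 5 N at the bottom.
- bolt_terminal: A like sloping block in the row, with a low round brass bolt head (18 mm across, 7 mm high) and no collar. Not to be touched. Origin: centre of its underside.
- square_terminal: A like sloping block in the row, with a square brass lug (18 x 18 mm, 12 mm high). Not to be touched. Origin: centre of its underside.
- jar: Loose glass jar with metal lid, 66 mm across, 85 mm high, on the other side of the case from the stand. Origin: centre of its underside.
- pulley: Loose aluminium belt pulley lying flat, 70 mm across, 30 mm high. Origin: centre of its underside.
- screwdriver: Loose screwdriver lying on the bench, under 35 mm high. Origin under it, x along it.
- wrench: Loose steel wrench lying on the bench, under 15 mm high. Origin under it, x along it.
- bearing: Loose steel bearing ring lying flat, 52 mm across, 15 mm high. Origin: centre of its underside.
- detergent: Loose white detergent bottle, 76 mm across, 200 mm high. Origin: centre of its underside.
- mug: Loose white mug, 80 mm across, 90 mm high. Origin: centre of its underside.

How it is judged:
By the outcome, as a careful person would: the job done as asked, in the order asked, and still so for the second after the job is handed in, while the arm keeps its last pose, push and grip.
It also fails if it takes over 54 s, if anything falls off the work surface, if the arm or the gripper's body presses on something with over 40 N, if the wrist force passes 120 N, or if a joint passes its speed limit or range.

## Working session

There is one attempt and no reset: what is moved stays moved. The work goes in short steps, Python scripts to look and compute and a tool call to move; the robot and the scene stay as the last step left them, time stands still between calls to the robot, and variables do not carry over. Pictures are saved under pics/ and viewed, at most 10 in all, crops included, and the job is handed in when it is done.

```bash
ls; mkdir -p pics
```

Create h.py:
```python
import numpy as np, cv2
from plant import ctrl
from scipy.spatial.transform import Rotation as Ro
def pose():
    o=ctrl.get_obs(); T=np.eye(4); T[:3,:3]=Ro.from_euler('xyz',o['orientation'],degrees=True).as_matrix(); T[:3,3]=o['tool_pos']; return T
def snap(name,fn=None):
    T=pose(); s=ctrl.snapshot(name)
    if name=='wrist': s['Twc']=T@s['T_tool_cam']
    else:
        M=np.eye(4);M[:3,:3]=s['R'];M[:3,3]=s['t'];s['Twc']=np.linalg.inv(M)
    if fn: cv2.imwrite('pics/'+fn,s['frame'][...,::-1]); np.savez('pics/'+fn+'.npz',**s)
    return s
def K(s):
    f=210/np.tan(np.radians(s['fovy'])/2); return np.array([[f,0,s['cx']],[0,f,s['cy']],[0,0,1.]])
def cloud(s):
    v,u=np.mgrid[:420,:560]; p=np.stack([u,v],-1).reshape(-1,1,2).astype(float)
    d=cv2.undistortPoints(p,K(s),np.array([float(s['k1']),0,0,0])).reshape(420,560,2)
    z=s['z_map'][...,None]; c=np.concatenate([d*z,z],-1)
    T=s['Twc']; w=c@T[:3,:3].T+T[:3,3]; w[s['z_map']<=0]=np.nan; return w
def ld(fn): return dict(np.load('pics/'+fn+'.npz'))
```

Run:
```python
from h import *
o=ctrl.get_obs(); print(o)
for n in('scene','top','wrist'):
    s=snap(n,n+'0.png'); print(n,s['fovy'],s['k1'],s['Twc'].round(3).tolist())
```

```text
pics
plant.py
{'clock': 0.0, 'joint_pos': array([ 8.67499173e+01,  2.05901438e+01,  6.32219186e-01, -1.92617074e-02,
       -7.01367043e+01, -1.65053611e+01]), 'qvel': array([ 0.02298136,  0.05927716, -0.02799574, -0.05405401,  0.04419915,
        0.0550224 ]), 'tau': array([-8.50701781e-04, -5.82715201e+01,  2.93045032e+01,  6.99696243e+00,
        6.78741460e-03, -1.82759322e-04]), 'tool_pos': array([0.22804556, 0.63481598, 0.25062813]), 'orientation': array([ 1.79904126e+02, -9.52595839e-03, -1.97619955e+01]), 'force': array([-0.36816443,  0.41636081, -0.09880513]), 'moment': array([ 0.01049282, -0.05127306, -0.02543602]), 'gripper_force': 0.0, 'opening': 0.08764965262085107}
scene 45.60350091123507 0.05286346739052349 [[-0.356, 0.707, -0.611, 1.304], [0.934, 0.274, -0.227, 0.258], [0.007, -0.652, -0.758, 1.056], [0.0, 0.0, 0.0, 1.0]]
top 52.53561097416747 -0.028042075085252655 [[0.023, -0.997, 0.08, 0.42], [-1.0, -0.021, 0.017, -0.052], [-0.016, -0.081, -0.997, 1.049], [0.0, 0.0, 0.0, 1.0]]
wrist 65.57717210475677 -0.07204420078427635 [[-0.339, -0.91, -0.238, 0.292], [-0.941, 0.328, 0.085, 0.612], [0.001, 0.253, -0.968, 0.384], [0.0, 0.0, 0.0, 1.0]]
```
TCP at 0.228,0.635... radius 0.675. Joint 1 86.75?? atan2(.635,.228)=70.. there's offset, fine.

View pics/top0.png

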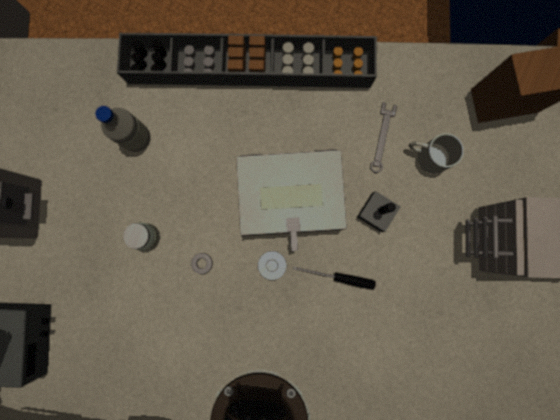

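View pics/scene0.png

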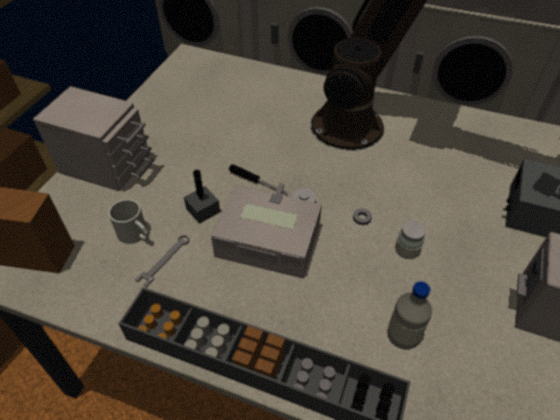

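Run:
```python
from h import *
for n in('top0.png','scene0.png'):
    s=ld(n); w=cloud(s); z=w[...,2]
    print(n,'bench z',np.nanmedian(z[(w[...,0]>.3)&(w[...,0]<.7)&(abs(w[...,1])<.4)&(z<.02)]))
    # lid top region
    m=(w[...,0]>.3)&(w[...,0]<.75)&(abs(w[...,1]+.07)<.25)&(z>.078)&(z<.1)
    k,l,st,c=cv2.connectedComponentsWithStats(m.astype(np.uint8))
    for i in range(1,k):
        if st[i,4]>60:
            q=w[l==i]; r=cv2.minAreaRect(q[:,:2].astype(np.float32)); print('hi',st[i],q.mean(0).round(4),np.round(r[0],4),np.round(r[1],4),r[2],np.median(q[:,2]))
    m=(w[...,0]>.3)&(w[...,0]<.75)&(w[...,1]<-.15)&(w[...,1]>-.4)
    for lo,hi in((.04,.056),(.1,.147),(.147,.165)):
        q=w[m&(z>lo)&(z<hi)]
        # stand top
        if len(q): 
            r=cv2.minAreaRect(q[:,:2].astype(np.float32));print('stand',lo,len(q),q.mean(0).round(4),np.round(r[0],4),np.round(r[1],4),r[2])
    # tab rows
if 1:
    s=ld('top0.png');w=cloud(s)
    for r in range(212,256,3): print(r,[(round(float(w[r,c,0]),3),round(float(w[r,c,1]),3),round(float(w[r,c,2]),3)) for c in (288,293,297)])
s=ld('wrist0.png')
```

```text
top0.png bench z 0.00013986907543883653
hi [ 236  149  110  102 8477] [ 0.5399 -0.0628  0.0916] [ 0.523  -0.0644] [0.2254 0.2403] 4.801363468170166 0.09165332097412648
stand 0.04 847 [ 0.5166 -0.2794  0.0498] [ 0.5438 -0.297 ] [0.0988 0.3197] 47.653194427490234
stand 0.1 46 [ 0.5043 -0.2673  0.1236] [ 0.5046 -0.2688] [0.0195 0.0082] 20.989042282104492
stand 0.147 75 [ 0.5067 -0.2739  0.1523] [ 0.5068 -0.2749] [0.0191 0.0174] 88.77777099609375
scene0.png bench z -0.0013159800904076757
hi [ 211  183  111   77 5442] [ 0.5517 -0.0581  0.0898] [ 0.5266 -0.0633] [0.2288 0.2412] 5.031832218170166 0.08995893487626982
stand 0.04 605 [ 0.5451 -0.2795  0.048 ] [ 0.5667 -0.2916] [0.2013 0.253 ] 9.790441513061523
stand 0.1 100 [ 0.5154 -0.269   0.124 ] [ 0.5148 -0.2695] [0.0128 0.02  ] 32.20672607421875
stand 0.147 38 [ 0.511  -0.2718  0.1505] [ 0.5116 -0.2716] [0.0191 0.018 ] 29.62265396118164
212 [(0.496, -0.058, 0.09), (0.496, -0.07, 0.093), (0.497, -0.079, 0.09)]
215 [(0.489, -0.059, 0.091), (0.489, -0.07, 0.093), (0.49, -0.079, 0.094)]
218 [(0.482, -0.059, 0.093), (0.483, -0.07, 0.095), (0.4
[... 236 characters left out ...]
9, 0.096)]
230 [(0.456, -0.059, 0.091), (0.456, -0.07, 0.095), (0.456, -0.079, 0.095)]
233 [(0.451, -0.06, 0.013), (0.449, -0.071, 0.092), (0.452, -0.082, -0.001)]
236 [(0.444, -0.06, 0.003), (0.442, -0.071, 0.093), (0.445, -0.082, -0.0)]
239 [(0.437, -0.06, 0.002), (0.436, -0.071, 0.092), (0.437, -0.083, -0.002)]
242 [(0.429, -0.061, -0.001), (0.429, -0.071, 0.089), (0.43, -0.083, 0.003)]
245 [(0.422, -0.061, 0.0), (0.422, -0.071, 0.09), (0.423, -0.083, -0.001)]
248 [(0.415, -0.061, -0.001), (0.415, -0.071, 0.091), (0.415, -0.083, -0.001)]
251 [(0.407, -0.061, -0.001), (0.408, -0.073, -0.001), (0.408, -0.083, -0.002)]
254 [(0.4, -0.061, 0.003), (0.4, -0.073, 0.002), (0.401, -0.083, -0.001)]
```

The case sits at about (0.545, -0.062) with yaw of about +5°, the tab near (0.429, -0.072), and the stand near (0.51, -0.27), on the robot's right. In the top view the lid covers px 240–345 × 152–235, with the tab at (293, 240) and the tester at (385, 210). I'll move over the tab and measure again with the wrist camera.

Call:
drive_effector(
  moves=[0.042, 0.036, 0, -3, 0.06, 0.085, 0.072, 0, -6, 0.06, 0.127, 0.108, 0, -9, 0.06, 0.17, 0.144, 0, -12, 0.06, 0.212, 0.18, 0, -15, 0.06, 0.254, 0.216, 0, -18, 0.06, 0.296, 0.252, 0, -21, 0.06, 0.339, 0.287, 0, -24.7, 0.06],
)

```text
clock: 1.15
tool_pos: [0.4507, 0.2489, 0.2517]
orientation: [-180.0, -0.0, 5.1]
force: [-0.0, 1.8, 0.2]
opening: 0.0596
gripper_force: 0.0
```

Run:
```python
from h import *
T=pose();R=T[:3,:3];print((R.T@(np.array([.44,-.07,.25])-T[:3,3])).round(4))
```

```text
[-0.0388  0.3167  0.0016]
```

Call:
drive_effector(
  moves=[-0.006, 0.053, 0, 0, 0.06, -0.012, 0.106, 0, 0, 0.06, -0.019, 0.159, 0, 0, 0.06, -0.026, 0.212, 0, 0, 0.06, -0.033, 0.265, 0, 0, 0.06, -0.039, 0.317, 0, 0, 0.06, -0.039, 0.317, 0, 0, 0.06],
)

```text
clock: 2.02
tool_pos: [0.4379, -0.0714, 0.2514]
orientation: [180.0, 0.0, 4.7]
force: [0.0, 1.1, 0.1]
opening: 0.0599
gripper_force: 0.0
```

Run:
```python
from h import *
s=snap('wrist','wrist1.png'); w=cloud(s); z=w[...,2]
print('bench',np.nanmedian(z[abs(z)<.02]))
m=((z>.08)&(z<.1)).astype(np.uint8)
k,l,st,c=cv2.connectedComponentsWithStats(m)
i=1+st[1:,4].argmax();q=w[l==i];print(st[i],np.round(np.median(q[:,2]),4),np.nanmin(q,0),np.nanmax(q,0))
lid=q[(q[:,0]>.47)]
# near edge & tab
tb=q[(q[:,0]<.45)];r=cv2.minAreaRect(tb[:,:2].astype(np.float32));print('tab',r,np.median(tb[:,2]))
r=cv2.minAreaRect(q[:,:2].astype(np.float32));print('all',r)
m=(w[...,1]<-.2)&(w[...,1]>-.35)&(w[...,0]>.4)
for lo,hi in((.044,.056),(.147,.165)):
    q=w[m&(z>lo)&(z<hi)]
    if len(q): r=cv2.minAreaRect(q[:,:2].astype(np.float32));print(lo,len(q),r)
```

```text
bench 0.0003537007365947975
[  139     0   288   232 51954] 0.0919 [ 0.41221307 -0.18913348  0.08833586] [0.62165863 0.06164829 0.09586487]
tab ((0.4311063885688782, -0.015615873038768768), (0.12992121279239655, 0.03777538239955902), 89.99384307861328) 0.09242527411915233
all ((0.5122025609016418, -0.06525497138500214), (0.20021717250347137, 0.2409222573041916), 4.677302360534668)
0.044 3828 ((0.508655309677124, -0.27439332008361816), (0.07196139544248581, 0.07102636247873306), 58.662391662597656)
0.147 337 ((0.5077514052391052, -0.2687951922416687), (0.01885799877345562, 0.01107248105108738), 11.740777969360352)
```

View pics/wrist1.png

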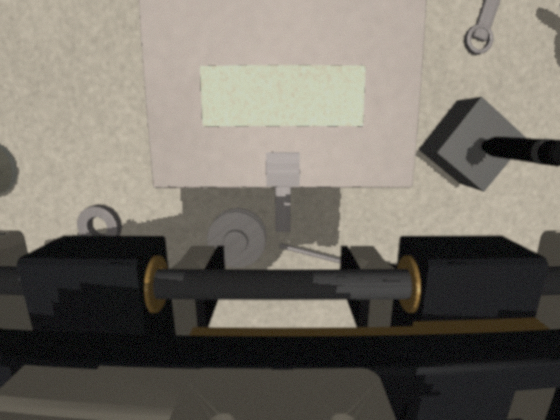

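The wrist view shows the tab at px (283, 190–232), centred between the fingers, and the stand with the tester at about (490, 145). Both agree with the top view. Next I'll go down onto the tab and grip it.

Call:
drive_effector(
  moves=[-0.01, 0, 0.05, 0, 0.06, -0.01, 0, 0.1, 0, 0.06, -0.01, 0, 0.14, 0, 0.05, -0.01, 0, 0.157, 0, 0.05, -0.01, 0, 0.157, 0, 0, -0.01, 0, 0.157, 0, 0, -0.01, 0, 0.157, 0, 0, -0.01, 0, 0.157, 0, 0],
)

```text
clock: 3.08
tool_pos: [0.4294, -0.0709, 0.0957]
orientation: [179.8, -0.1, 5.1]
force: [9.1, -38.6, -2.1]
opening: 0.0157
gripper_force: 19.5
```

Run:
```python
import numpy as np
# lid circle rows about hinge, tool axes: x fwd, z down. pivot: r=.207, tab pt 2.5mm above hinge height
r=.207; a0=np.arctan2(.0025,.207)
for d in range(0,104,8):
    a=np.radians(d)+a0
    print(d,round(r*(np.cos(a0)-np.cos(a)),3),round(-r*(np.sin(a)-np.sin(a0)),3))
```

```text
0 0.0 -0.0
8 0.002 -0.029
16 0.009 -0.057
24 0.019 -0.084
32 0.033 -0.109
40 0.05 -0.132
48 0.07 -0.153
56 0.093 -0.17
64 0.118 -0.185
72 0.145 -0.195
80 0.174 -0.202
88 0.202 -0.204
96 0.231 -0.203
```

Call:
drive_effector(
  moves=[0, 0.001, 0, 0, 0, 0, 0.0015, 0, 0, 0],
)

```text
clock: 3.32
tool_pos: [0.4295, -0.0724, 0.0955]
orientation: [179.9, -0.1, 5.0]
force: [4.3, -11.3, -0.9]
opening: 0.0135
gripper_force: 30.0
```

Call:
drive_effector(
  moves=[0, 0.0005, -0.014, 0, 0, 0.002, 0.0005, -0.029, 0, 0, 0.005, 0.0005, -0.043, 0, 0, 0.009, 0.0005, -0.057, 0, 0],
)

```text
clock: 3.82
tool_pos: [0.4382, -0.0717, 0.1527]
orientation: [179.9, -0.1, 4.9]
force: [5.6, -8.5, -3.5]
opening: 0.0134
gripper_force: 30.0
```

Call:
drive_effector(
  moves=[0.004, 0, -0.014, 0, 0, 0.01, 0, -0.027, 0, 0, 0.017, 0, -0.04, 0, 0, 0.024, 0, -0.052, 0, 0, 0.041, 0, -0.075, 0, 0, 0.061, 0, -0.096, 0, 0, 0.084, 0, -0.113, 0, 0, 0.109, 0, -0.128, 0, 0],
)

```text
clock: 4.82
tool_pos: [0.546, -0.0628, 0.2796]
orientation: [179.9, 0.1, 4.9]
force: [4.5, -8.6, -14.7]
opening: 0.0139
gripper_force: 30.0
```

Call:
drive_effector(
  moves=[0.013, 0, -0.006, 0, 0, 0.027, 0, -0.01, 0, 0, 0.041, 0, -0.014, 0, 0, 0.056, 0, -0.017, 0, 0, 0.07, 0, -0.018, 0, 0, 0.084, 0, -0.019, 0, 0, 0.098, 0, -0.019, 0, 0, 0.113, 0, -0.018, 0, 0],
)

```text
clock: 5.82
tool_pos: [0.6584, -0.0534, 0.2981]
orientation: [179.9, 0.1, 4.9]
force: [-1.4, -6.4, -0.6]
opening: 0.0138
gripper_force: 30.0
```

Call:
drive_effector(
  moves=[0.007, 0, 0.001, 0, 0, 0.015, 0, 0.003, 0, 0, 0.015, 0, 0.003, 0, 0.04, 0.015, 0, 0.003, 0, 0.06, 0.015, 0, 0.003, 0, 0.06],
)

```text
clock: 6.45
tool_pos: [0.6737, -0.05, 0.2948]
orientation: [-180.0, -0.0, 5.0]
force: [-0.5, 0.7, 0.1]
opening: 0.0384
gripper_force: 0.0
```

Call:
drive_effector(
  moves=[0, 0, -0.02, 0, 0.06, 0, 0, -0.05, 0, 0.06, -0.03, 0, -0.07, 0, 0.06, -0.08, 0.02, -0.07, 0, 0.06, -0.13, 0.04, -0.07, 0, 0.06, -0.16, 0.05, -0.07, 0, 0.06, -0.16, 0.05, -0.07, 0, 0.06],
)

```text
clock: 7.32
tool_pos: [0.5171, -0.1145, 0.366]
orientation: [-180.0, -0.2, 4.9]
force: [0.7, 1.0, 0.0]
opening: 0.0602
gripper_force: 0.0
```

Run:
```python
from h import *
snap('wrist','wrist2.png');s=snap('top','top2.png')
a=ld('wrist2.png')['frame'];cv2.imwrite('pics/both2.png',np.hstack([cv2.resize(a,(400,300)),cv2.resize(s['frame'],(400,300))])[...,::-1])
```

```text
(no output)
```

View pics/both2.png

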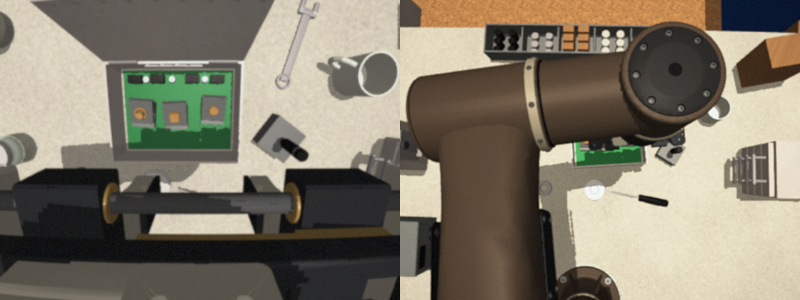

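The lid is open in the wrist half of the picture, and three terminals are visible at small-px (140, 113), (175, 116) and (213, 110). I'll zoom in and measure them.

Run:
```python
from h import *
s=ld('wrist2.png');w=cloud(s)
c=s['frame'][120:200,165:335];cv2.imwrite('pics/crop2.png',cv2.resize(c,None,fx=4.5,fy=4.5,interpolation=cv2.INTER_CUBIC)[...,::-1])
z=w[...,2]
m=(w[...,1]<-.2)&(w[...,1]>-.35)&(w[...,0]>.4)&(w[...,0]<.6)
for lo,hi in((.044,.056),(.075,.148),(.149,.165)):
    q=w[m&(z>lo)&(z<hi)]
    if len(q): r=cv2.minAreaRect(q[:,:2].astype(np.float32));print(lo,len(q),r,q.mean(0))
m=(abs(z-.089)<.006)&(w[...,1]>-.2)&(w[...,1]<.08)&(w[...,0]>.44)&(w[...,0]<.64);q=w[m];print('case',cv2.minAreaRect(q[:,:2].astype(np.float32)),np.median(q[:,2]))
q=w[(z>.12)&(w[...,0]>.6)&(abs(w[...,1]+.06)<.12)];A=np.c_[q[:,1:],np.ones(len(q))];k=np.linalg.lstsq(A,q[:,0],rcond=None)[0];print('lid lean deg',np.degrees(np.arctan(k[1])))
```

```text
0.044 2036 ((0.5088666081428528, -0.27395179867744446), (0.07132361829280853, 0.0698157548904419), 58.85725021362305) [ 0.51157233 -0.27014681  0.05002167]
0.075 434 ((0.5076775550842285, -0.2697167992591858), (0.013284006156027317, 0.021886635571718216), 59.077796936035156) [ 0.50884518 -0.26757935  0.11607714]
0.149 230 ((0.5032992362976074, -0.2743886709213257), (0.019782353192567825, 0.018766384571790695), 47.76047134399414) [ 0.50418488 -0.2732707   0.15249087]
case ((0.544712483882904, -0.06193500757217407), (0.1825122833251953, 0.24096813797950745), 4.471659183502197) 0.08547732542917502
lid lean deg 11.996313325603845
```

View pics/crop2.png

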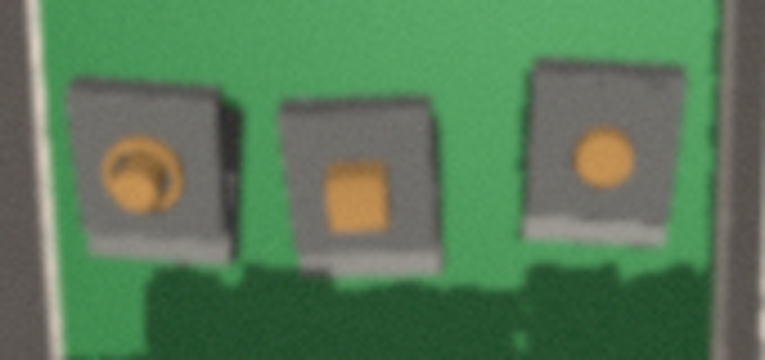

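The collared stud is on the left-hand block, at crop (142, 180), which is full px about (196, 160). The square lug is in the middle and the bolt on the right. I'll move closer for a second view.

Create stud.py:
```python
from h import *
def stud(fn,dbg=1):
    s=ld(fn);w=cloud(s);z=w[...,2]
    hsv=cv2.cvtColor(s['frame'],cv2.COLOR_RGB2HSV).astype(int)
    reg=(w[...,0]>.47)&(w[...,0]<.62)&(w[...,1]>-.01)&(w[...,1]<.05)&(z>.015)&(z<.07)
    grey=reg&(hsv[...,1]<60); br=reg&(hsv[...,1]>110)&(hsv[...,0]<28)
    g=w[grey]
    # plane RANSAC-ish: normals near 25deg
    rng=np.random.default_rng(0);best=None;bn=0
    for _ in range(600):
        a,b,c=g[rng.choice(len(g),3,False)];n=np.cross(b-a,c-a);L=np.linalg.norm(n)
        if L<1e-5: continue
        n=n/L*np.sign(n[2]); 
        if not .8<n[2]<.97: continue
        k=abs((g-a)@n)<.0015
        if k.sum()>bn: bn=k.sum();best=k
    q=g[best];c0=q.mean(0);n=np.linalg.svd(q-c0)[2][2];n*=np.sign(n[2])
    print(fn,'plane',len(g),bn,c0.round(4),'tilt',np.degrees(np.arccos(n[2])).round(2),'az of -n',np.degrees(np.arctan2(-n[1],-n[0])).round(2),
      'rect',cv2.minAreaRect(q[:,:2].astype(np.float32)))
    b=w[br];h=(b-c0)@n
    e1=np.cross([0,1,0],n);e1/=np.linalg.norm(e1);e2=np.cross(n,e1)
    for lo,hi in((.010,.018),(.003,.0075)):
        t=b[(h>lo)&(h<hi)]
        if len(t)<5: continue
        uv=np.c_[(t-c0)@e1,(t-c0)@e2].astype(np.float32);cc,rr=cv2.minEnclosingCircle(uv)
        P=c0+e1*cc[0]+e2*cc[1];hm=np.median((t-c0)@n);print(' h',hm.round(4),len(t),'r',round(rr,4),'centre',(P+n*hm).round(4),'mean',t.mean(0).round(4),'at14:',(P+n*.014).round(4))
    return n
```

Run:
```python
from stud import *
stud('wrist2.png')
```

```text
wrist2.png plane 1378 563 [0.5393 0.0112 0.0446] tilt 25.03 az of -n 1.33 rect ((0.517641007900238, 0.01706325076520443), (0.04819297045469284, 0.09754910320043564), 70.83294677734375)
 h 0.0141 83 r 0.0071 centre [0.5321 0.0067 0.0567] mean [0.533  0.0062 0.0568] at14: [0.5322 0.0067 0.0566]
 h 0.005 89 r 0.0122 centre [0.5361 0.0068 0.0485] mean [0.5396 0.0049 0.0501] at14: [0.5323 0.0067 0.0567]
```

Call:
drive_effector(
  moves=[-0.02, -0.04, 0.03, 0, 0.06, -0.04, -0.08, 0.06, 0, 0.06, -0.05, -0.12, 0.1, 0, 0.06, -0.05, -0.13, 0.12, 0, 0.06, -0.05, -0.13, 0.12, 0, 0.06],
)

```text
clock: 8.05
tool_pos: [0.4576, 0.0123, 0.2432]
orientation: [179.9, 0.2, 5.1]
force: [0.4, -0.3, 0.4]
opening: 0.0601
gripper_force: 0.0
```

Run:
```python
from stud import *
snap('wrist','wrist3.png'); stud('wrist3.png'); print(pose().round(4))
```

```text
wrist3.png plane 2630 1342 [0.5393 0.011  0.0444] tilt 24.31 az of -n 0.43 rect ((0.5160489678382874, 0.016499048098921776), (0.04945342242717743, 0.10028663277626038), 73.1722640991211)
 h 0.0139 174 r 0.0064 centre [0.5303 0.007  0.0556] mean [0.5326 0.0071 0.0565] at14: [0.5303 0.007  0.0557]
 h 0.005 191 r 0.0123 centre [0.536  0.007  0.0484] mean [0.5385 0.0063 0.0495] at14: [0.5323 0.007  0.0566]
[[ 9.961e-01  8.780e-02 -1.300e-03  4.583e-01]
 [ 8.780e-02 -9.961e-01 -9.000e-04  1.190e-02]
 [-1.300e-03  8.000e-04 -1.000e+00  2.444e-01]
 [ 0.000e+00  0.000e+00  0.000e+00  1.000e+00]]
```

View pics/wrist3.png

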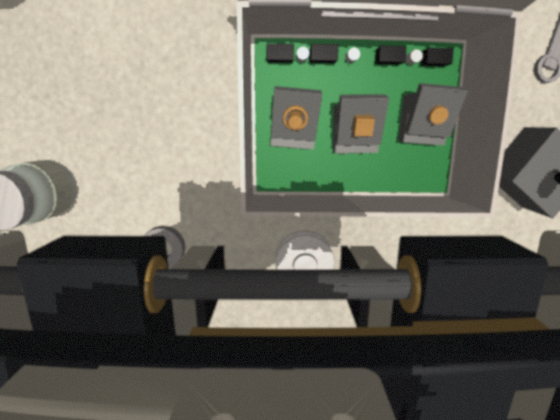

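Call:
drive_effector(
  moves=[0.003, 0.04, 0, 5, 0.06, 0.007, 0.085, 0, 11, 0.06, 0.011, 0.13, 0, 17, 0.06, 0.014, 0.175, 0, 23, 0.06, 0.018, 0.22, 0, 29, 0.06, 0.022, 0.265, 0, 34, 0.06, 0.024, 0.289, 0, 36.3, 0.06, 0.024, 0.289, 0, 36.3, 0.06],
)

```text
clock: 9.1
tool_pos: [0.5072, -0.2771, 0.245]
orientation: [180.0, -0.0, -31.6]
force: [-0.0, 0.7, -0.2]
opening: 0.0599
gripper_force: 0.0
```

Run:
```python
from h import *
s=snap('wrist','wrist4.png');w=cloud(s);z=w[...,2];print(pose().round(4))
m=(w[...,1]<-.22)&(w[...,1]>-.33)&(w[...,0]>.45)&(w[...,0]<.57)
for lo,hi in((.044,.054),(.07,.1),(.1,.148),(.149,.16)):
    q=w[m&(z>lo)&(z<hi)]
    if len(q): r=cv2.minAreaRect(q[:,:2].astype(np.float32));print(lo,len(q),r,q.mean(0))
```

```text
[[ 8.529e-01 -5.221e-01  3.000e-04  5.070e-01]
 [-5.221e-01 -8.529e-01 -2.000e-04 -2.760e-01]
 [ 3.000e-04  0.000e+00 -1.000e+00  2.449e-01]
 [ 0.000e+00  0.000e+00  0.000e+00  1.000e+00]]
0.044 3762 ((0.5087552070617676, -0.27447208762168884), (0.06972283124923706, 0.07056005299091339), 58.94322204589844) [ 0.51343574 -0.27678069  0.05020261]
0.07 148 ((0.5107803344726562, -0.27812328934669495), (0.019814468920230865, 0.009098981507122517), 56.737430572509766) [ 0.51268838 -0.27852675  0.08591248]
0.1 373 ((0.5088224411010742, -0.2777203321456909), (0.020625809207558632, 0.010804806835949421), 59.277225494384766) [ 0.5111728  -0.2787059   0.12644375]
0.149 557 ((0.5033448934555054, -0.27505409717559814), (0.019136037677526474, 0.019807763397693634), 76.51556396484375) [ 0.50404514 -0.27544494  0.15273005]
```

View pics/wrist4.png

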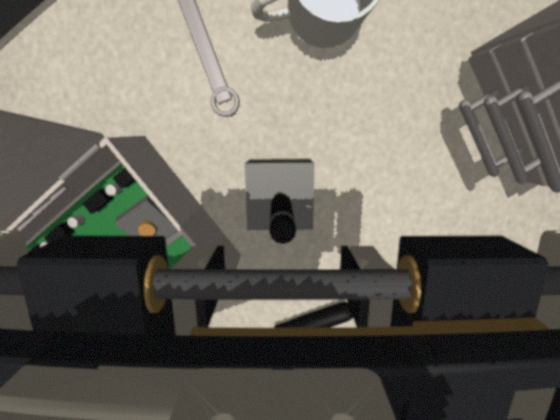

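The wrist view shows the tester butt at px (283, 225) over the squared-up stand, leaning about 2° in its hole. I'll go down, grip it and lift.

Call:
drive_effector(
  moves=[-0.002, 0, 0.05, 0, 0.06, -0.002, 0, 0.1, 0, 0.06, -0.002, 0, 0.126, 0, 0.05, -0.002, 0, 0.126, 0, 0, -0.002, 0, 0.126, 0, 0, -0.002, 0, 0.126, 0, 0, -0.002, 0, 0.126, 0, 0],
)

```text
clock: 10.02
tool_pos: [0.5057, -0.2737, 0.1199]
orientation: [-180.0, -0.1, -31.3]
force: [-1.0, -0.8, 2.0]
opening: 0.0192
gripper_force: 30.0
```

Call:
drive_effector(
  moves=[0, 0, -0.02, 0, 0, 0, 0, -0.04, 0, 0, 0, 0, -0.065, 0, 0, 0.03, 0, -0.065, 0, 0, 0.062, 0, -0.065, 0, 0, 0.062, 0, -0.065, 0, 0],
)

```text
clock: 10.78
tool_pos: [0.5591, -0.3066, 0.1834]
orientation: [180.0, -0.0, -31.4]
force: [-0.5, 0.8, -1.7]
opening: 0.0194
gripper_force: 30.0
```

Run:
```python
from h import *
s=snap('wrist','wrist5.png');w=cloud(s);z=w[...,2];T=pose();print(T[:3,3].round(4))
s0=np.linalg.inv(T); t=w@s0[:3,:3].T+s0[:3,3]   # tool coords
m=(abs(t[...,0])<.06)&(abs(t[...,1])<.013)&(t[...,2]>.027)&(t[...,2]<.125)
q=t[m];print(len(q))
for a in np.arange(.027,.125,.01):
    k=q[(q[:,2]>=a)&(q[:,2]<a+.01)]
    if len(k):print(round(a,3),len(k),k.mean(0).round(4),np.ptp(k[:,1]).round(4))
print(q[:,2].max())
```

```text
[ 0.558  -0.306   0.1832]
600
0.027 221 [ 0.0094 -0.0005  0.0318] 0.0195
0.037 194 [ 0.0096 -0.      0.0419] 0.0199
0.047 52 [ 0.0098 -0.0004  0.0487] 0.0196
0.057 4 [0.0084 0.0001 0.0612] 0.0044
0.067 21 [ 0.0054 -0.0002  0.0747] 0.0047
0.077 35 [ 0.0055 -0.0004  0.0821] 0.0055
0.087 34 [ 0.0058 -0.0001  0.092 ] 0.0051
0.097 30 [ 0.0062 -0.0002  0.1022] 0.0053
0.107 9 [ 0.0063 -0.0003  0.1088] 0.0054
0.11005802404487906
```

View pics/wrist5.png

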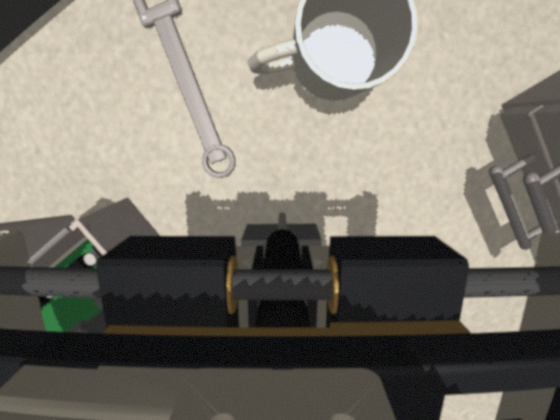

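The tester is firmly held, tip at tool z 0.110, with about 2° of tilt. I'll lower it so the rod is just below the stand's top edge, then lever it against the far face to about 25°.

Call:
drive_effector(
  moves=[0, 0, 0.037, 0, 0, 0, 0, 0.037, 0, 0, -0.012, 0, 0.037, 0, 0, -0.02, 0, 0.037, 0, 0, -0.028, 0, 0.037, 0, 0, -0.034, 0, 0.037, 0, 0],
)

```text
clock: 11.58
tool_pos: [0.5304, -0.2885, 0.1481]
orientation: [-179.9, -0.3, -31.3]
force: [4.2, -4.6, -3.8]
opening: 0.0196
gripper_force: 30.0
```

Call:
drive_effector(
  moves=[-0.005, 0, 0, 0, 0, -0.01, 0, 0, 0, 0, -0.015, 0, 0, 0, 0, -0.02, 0, 0, 0, 0, -0.025, 0, 0, 0, 0, -0.029, 0, 0, 0, 0],
)

```text
clock: 12.32
tool_pos: [0.5064, -0.2735, 0.1483]
orientation: [-179.9, -0.4, -31.3]
force: [5.8, -4.0, -1.5]
opening: 0.019
gripper_force: 30.0
```

Create tilt.py:
```python
from h import *
from scipy.optimize import least_squares
def tilt(fn):
    s=snap('wrist',fn);w=cloud(s);T=pose();s0=np.linalg.inv(T); t=w@s0[:3,:3].T+s0[:3,3]
    m=(t[...,0]>-.03)&(t[...,0]<.09)&(abs(t[...,1])<.014)&(t[...,2]>.028)&(t[...,2]<.125)
    q=t[m]; rod=q[(abs(q[:,1])<.005)&(q[:,2]>.07)]
    bar=q[(q[:,2]<.05)]
    f=lambda p,q,r:(np.linalg.norm(np.cross(q-[p[0],p[1],0],np.r_[p[2:],1]/np.linalg.norm(np.r_[p[2:],1])),axis=1)-r)
    for n,a,r in(('rod',rod,.003),('bar',bar,.01)):
        if len(a)<15: print(n,len(a));continue
        o=least_squares(f,[0,0,.3,0],args=(a,r),loss='soft_l1',f_scale=.001,bounds=([-.04,-.02,-.2,-.2],[.04,.02,.9,.2]))
        p=o.x;print(n,len(a),'axis at grasp z=.006:',(p[:2]+p[2:]*.006).round(4),'tilt x,y deg',np.degrees(np.arctan(p[2:])).round(2),'zmax',a[:,2].max().round(4),'tip@zmax',(p[:2]+p[2:]*a[:,2].max()).round(4))
    j=np.vstack([rod,bar])
    if len(rod)>15 and len(bar)>15:
        g=lambda p:np.r_[f(p,rod,.003),f(p,bar,.01)]
        p=least_squares(g,[0,0,.3,0],loss='soft_l1',f_scale=.001).x;zt=rod[:,2].max()
        print('both: x0',p[:2].round(4),'tilt',np.degrees(np.arctan(p[2:])).round(2),'tip',(p[:2]+p[2:]*zt).round(4),zt.round(4))
    return T
```

```bash
python3 -c "
from tilt import *
tilt('wrist6.png')"
```

```text
rod 356 axis at grasp z=.006: [ 0.0126 -0.0008] tilt x,y deg [14.59  0.52] zmax 0.1242 tip@zmax [0.0433 0.0002]
bar 726 axis at grasp z=.006: [ 0.005  -0.0002] tilt x,y deg [19.05 -0.06] zmax 0.0499 tip@zmax [ 0.0202 -0.0002]
both: x0 [ 0.0024 -0.0003] tilt [19.73  0.15] tip [ 0.047 -0.   ] 0.1242
```

Call:
drive_effector(
  moves=[0.012, 0, -0.01, 0, 0, 0.02, 0, -0.03, 0, 0, 0.03, 0, -0.05, 0, 0, 0.03, 0, -0.05, 0, 0],
)

```text
clock: 12.88
tool_pos: [0.5305, -0.2888, 0.1983]
orientation: [-180.0, -0.2, -31.4]
force: [-0.7, -0.5, -1.0]
opening: 0.0196
gripper_force: 30.0
```

```bash
python3 -c "
from tilt import *
tilt('wrist7.png')"
```

```text
rod 206 axis at grasp z=.006: [ 0.0098 -0.001 ] tilt x,y deg [21.17  0.4 ] zmax 0.1024 tip@zmax [ 0.0471 -0.0003]
bar 666 axis at grasp z=.006: [0.0229 0.0053] tilt x,y deg [ 22.27 -11.31] zmax 0.0499 tip@zmax [ 0.0409 -0.0035]
both: x0 [0.0312 0.0002] tilt [ 4.92 -0.39] tip [ 0.04   -0.0005] 0.1024
```

Create prof.py:
```python
from h import *
def prof(fn):
    s=ld(fn) if isinstance(fn,str) else fn;w=cloud(s);T=s['Twc']@np.linalg.inv(s['T_tool_cam']);s0=np.linalg.inv(T);t=w@s0[:3,:3].T+s0[:3,3]
    c=(s['T_tool_cam'])[:3,3]
    m=(t[...,0]>-.02)&(t[...,0]<.08)&(abs(t[...,1])<.0075)&(t[...,2]>.028)&(t[...,2]<.115)
    v=np.where(m.any(1))[0];out=[]
    for r in v:
        k=t[r][m[r]]; zz=np.median(k[:,2]);k=k[abs(k[:,2]-zz)<.006]
        out.append((r,len(k),np.ptp(k[:,1]),*np.percentile(k[:,[0]],80,axis=0),k[:,1].mean(),zz))
    return out,c
if __name__=='__main__':
    import sys
    o,c=prof(sys.argv[1]);print(c.round(3))
    for a in o[::3]:print(a[0],a[1],np.round(a[2:],4))
```

```bash
python3 prof.py wrist7.png
```

```text
[ 0.068 -0.    -0.133]
164 4 [ 2.20e-03  4.30e-02 -1.00e-04  1.03e-01]
167 8 [ 0.005   0.0414 -0.0001  0.0991]
170 8 [ 0.005   0.0398 -0.0001  0.0952]
173 8 [ 0.0049  0.0382 -0.0001  0.0909]
176 8 [ 0.0048  0.0367 -0.0001  0.0865]
179 8 [ 0.0047  0.0352 -0.0001  0.083 ]
182 9 [ 0.0054  0.0338 -0.0004  0.0797]
185 9 [ 0.0053  0.0324 -0.0004  0.0756]
188 10 [ 0.0059  0.0312 -0.0001  0.0719]
191 10 [ 0.0058  0.0298 -0.0001  0.0685]
194 10 [ 0.0057  0.0285 -0.0001  0.0651]
197 14 [ 0.0079  0.0287 -0.0001  0.0551]
200 16 [ 0.0087  0.0285 -0.0001  0.049 ]
203 21 [0.0114 0.0279 0.0002 0.0436]
206 26 [ 0.0141  0.0267 -0.0001  0.041 ]
209 27 [0.0145 0.0257 0.0002 0.0384]
212 26 [0.0142 0.0248 0.0004 0.035 ]
215 28 [ 0.0147  0.0238 -0.0001  0.0329]
218 28 [ 0.0144  0.0229 -0.0001  0.0308]
221 14 [ 0.0143  0.0215 -0.0007  0.0298]
224 4 [0.0146 0.0198 0.0034 0.0292]
227 1 [0.     0.0184 0.0074 0.028 ]
```

View pics/wrist7.png

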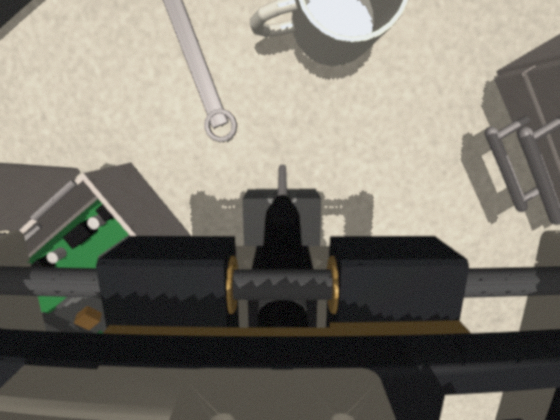

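Before backing off, the levering had tilted the tester in the pads to 20.8°. The rod is visible at px (283, 165–195). I'll repeat it about 8 mm further.

Call:
drive_effector(
  moves=[0, 0, 0.03, 0, 0, 0, 0, 0.05, 0, 0, -0.014, 0, 0.05, 0, 0, -0.025, 0, 0.05, 0, 0, -0.032, 0, 0.05, 0, 0, -0.038, 0, 0.05, 0, 0, -0.038, 0, 0.05, 0, 0],
)

```text
clock: 13.8
tool_pos: [0.4988, -0.2691, 0.1488]
orientation: [-179.9, -0.3, -31.3]
force: [3.0, -0.8, 4.0]
opening: 0.0195
gripper_force: 30.0
```

Call:
drive_effector(
  moves=[0.015, 0, -0.01, 0, 0, 0.025, 0, -0.03, 0, 0, 0.035, 0, -0.06, 0, 0, 0.035, 0, -0.09, 0, 0, 0.035, 0, -0.09, 0, 0],
)

```text
clock: 14.42
tool_pos: [0.5277, -0.2872, 0.2392]
orientation: [-179.9, -0.2, -31.4]
force: [-0.3, 0.1, -0.4]
opening: 0.0195
gripper_force: 30.0
```

Create fit.py:
```python
from prof import *
def fit(fn):
    snap('wrist',fn);o,c=prof(fn);a=np.array([k[1:] for k in o if k[5]>.064 and k[5]<.1 and k[1]<.0075])if 0 else np.array([k for k in o if k[5]>.064 and k[5]<.1 and k[2]<.0075])
    p=np.polyfit(a[:,5],a[:,3],1);q=np.polyfit(a[:,5],a[:,4],1)
    print('tilt',np.degrees(np.arctan(p[0])).round(2),'x0 at .006',(np.polyval(p,.006)-.003/np.cos(np.arctan(p[0]))).round(4),'ytilt',np.degrees(np.arctan(q[0])).round(2),'y at .1',np.polyval(q,.1).round(4),'zmax',max(k[5] for k in o if k[2]<.0075).round(4))
```

```bash
python3 -c "
from fit import *
fit('wrist8.png')"
```

```text
tilt 24.06 x0 at .006 0.0042 ytilt 0.1 y at .1 -0.0001 zmax 0.1007
```

Tilt is 24° and the tester is central in the pads, so that's close enough to 25°. I'll carry it over to the stud.

Call:
drive_effector(
  moves=[-0.045, 0.02, 0, 0, 0, -0.08, -0.01, 0, -4, 0, -0.11, -0.05, 0, -10, 0, -0.14, -0.09, 0, -16, 0, -0.17, -0.13, 0, -22, 0, -0.2, -0.17, 0, -28, 0, -0.228, -0.204, 0, -32.3, 0, -0.228, -0.204, 0, -32.3, 0],
)

```text
clock: 15.48
tool_pos: [0.4373, 0.0078, 0.2358]
orientation: [-180.0, 0.1, 1.2]
force: [0.6, -0.3, -0.7]
opening: 0.0193
gripper_force: 30.0
```

Create go.py:
```python
from fit import *
import sys
fit(sys.argv[1]); T=pose();print('TCP',T[:3,3].round(4),Ro.from_matrix(T[:3,:3]).as_euler('xyz',degrees=True).round(2))
w=cloud(ld(sys.argv[1]))
S=np.array([.5323,.0069,.0566]);a=np.radians(.9);n=np.array([-.4226*np.cos(a),-.4226*np.sin(a),.9063])
tip=(T@[.0467,0,.101,1])[:3];print('tip',tip.round(4),'rel stud along n',((tip-S)@n).round(4))
for d in(.03,.01,.0,-.005):print(d,(T[:3,:3].T@(S+n*d-tip)).round(4))
```

```bash
python3 go.py wrist9.png; python3 -c "
from stud import *
stud('wrist9.png')"
```

```text
tilt 24.12 x0 at .006 0.0044 ytilt 0.04 y at .1 -0.0001 zmax 0.1007
TCP [0.4375 0.0068 0.2359] [1.7998e+02 1.0000e-01 1.1100e+00]
tip [0.4841 0.0077 0.1348] rel stud along n 0.0912
0.03 [0.0356 0.0016 0.0509]
0.01 [0.0441 0.0017 0.069 ]
0.0 [0.0484 0.0017 0.0781]
-0.005 [0.0505 0.0017 0.0826]
wrist9.png plane 2967 1505 [0.5392 0.0112 0.0442] tilt 24.78 az of -n 0.05 rect ((0.5173783302307129, 0.016465283930301666), (0.05088898912072182, 0.0983952209353447), 71.48989868164062)
 h 0.0137 174 r 0.0069 centre [0.5321 0.0066 0.0561] mean [0.5327 0.0067 0.0562] at14: [0.532  0.0066 0.0563]
 h 0.0048 225 r 0.0121 centre [0.5361 0.0068 0.0482] mean [0.5374 0.0067 0.0488] at14: [0.5323 0.0068 0.0565]
```

Call:
drive_effector(
  moves=[0.018, 0.001, 0.025, 0, 0, 0.036, 0.0013, 0.051, 0, 0, 0.04, 0.0013, 0.06, 0, 0, 0.043, 0.0013, 0.067, 0, 0, 0.043, 0.0013, 0.067, 0, 0],
)

```text
clock: 16.15
tool_pos: [0.4813, 0.0048, 0.1695]
orientation: [180.0, 0.0, 0.9]
force: [-0.4, 0.7, -0.3]
opening: 0.0195
gripper_force: 30.0
```

```bash
python3 go.py wrist10.png
```

Run:
```python
from h import *
a=ld('wrist10.png');f=a['frame'][60:240,180:400]
cv2.imwrite('pics/c10.png',cv2.resize(f,None,fx=3.3,fy=3.3,interpolation=cv2.INTER_CUBIC)[...,::-1])
```

```text
tilt 24.0 x0 at .006 0.0045 ytilt 0.19 y at .1 -0.0 zmax 0.1149
TCP [0.4815 0.005  0.17  ] [-1.8e+02 -2.0e-02  9.2e-01]
tip [0.5282 0.0057 0.069 ] rel stud along n 0.0129
0.03 [-0.0086 -0.0011 -0.0148]
0.01 [-0.0001 -0.0011  0.0033]
0.0 [ 0.0041 -0.0011  0.0124]
-0.005 [ 0.0062 -0.0011  0.0169]
```

View pics/c10.png

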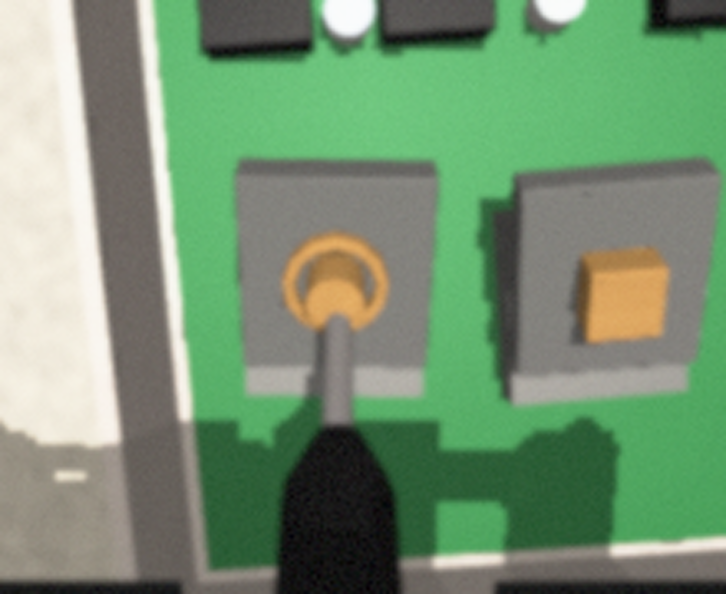

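The tip is at crop (339, 320), with the stud centred at (336, 300) below it, about 0.7 mm to the left. That agrees with the computed offset. I'll advance along the stud axis.

Call:
drive_effector(
  moves=[0.001, -0.0009, 0.004, 0, 0, 0.0025, -0.0009, 0.008, 0, 0, 0.0037, -0.0009, 0.0115, 0, 0, 0.0037, -0.0009, 0.0115, 0, 0],
)

```text
clock: 16.7
tool_pos: [0.4855, 0.0062, 0.158]
orientation: [180.0, -0.0, 1.0]
force: [0.7, -0.7, 1.2]
opening: 0.0191
gripper_force: 30.0
```

Create f.py:
```python
from h import *
F=[];P=[]
for _ in range(6):
    o=ctrl.get_obs();F.append(o['force']);P.append(o['tool_pos']);ctrl.snapshot('scene')
F=np.mean(F,0);P=np.mean(P,0);n=np.array([-.4226,-.0066,.9063]);print('F',F.round(2),'along n',(F@n).round(2),'P',P.round(4))
S=np.array([.5323,.0068,.0565]);tip=P+np.array([.0467,.0007,-.101]);print('tip-S',(tip-S).round(4),'n',((tip-S)@n).round(4))
```

```bash
python3 f.py
```

```text
F [0.   0.43 1.09] along n 0.98 P [0.4854 0.0063 0.1581]
tip-S [-0.0002  0.0002  0.0006] n 0.0007
```

Call:
drive_effector(
  moves=[0.0004, 0, 0.0009, 0, 0, 0.0008, 0, 0.0018, 0, 0, 0.0008, 0, 0.0018, 0, 0],
)

```text
clock: 17.38
tool_pos: [0.4862, 0.0063, 0.1563]
orientation: [-180.0, -0.0, 0.9]
force: [0.1, -0.1, 1.4]
opening: 0.0193
gripper_force: 30.0
```

```bash
python3 f.py
```

```text
F [-0.08  0.62  1.54] along n 1.43 P [0.4862 0.0062 0.1563]
tip-S [ 0.0006  0.0001 -0.0012] n -0.0013
```

Call:
drive_effector(
  moves=[0.0004, 0, 0.0009, 0, 0, 0.0008, 0, 0.0018, 0, 0, 0.0008, 0, 0.0018, 0, 0],
)

```text
clock: 18.05
tool_pos: [0.487, 0.0062, 0.1545]
orientation: [180.0, -0.0, 0.9]
force: [-0.4, -0.2, 2.1]
opening: 0.0193
gripper_force: 30.0
```

```bash
python3 f.py
```

```text
F [-0.59  0.26  2.21] along n 2.25 P [0.487  0.0062 0.1545]
tip-S [ 0.0014  0.0001 -0.003 ] n -0.0033
```

Create dep.py:
```python
from h import *
import sys
def dep(fn,new=True):
    s=snap('wrist',fn) if new else ld(fn)
    w=cloud(s);hsv=cv2.cvtColor(s['frame'],cv2.COLOR_RGB2HSV).astype(int);n=np.array([-.4226,-.0066,.9063])
    c=np.array([.5392,.0112,.0443]);d=w-c;h=d@n
    r=np.hypot(*( (w-np.array([.5323,.0068,.0565]))-((w-np.array([.5323,.0068,.0565]))@n)[...,None]*n)[...,[0,1]].transpose(2,0,1))
    br=(hsv[...,1]>110)&(hsv[...,0]<28)
    f=(hsv[...,1]<60)&(r>.014)&(r<.02)&(abs(h)<.003);h0=np.median(h[f])
    k=br&(r<.0055)&(h>.002)&(h<.018);q=h[k]-h0
    top=q[q>np.percentile(q,60)]
    print(fn,'face',f.sum(),h0.round(4),'stud n',k.sum(),'pct 50,70,80,90',np.percentile(q,[50,70,80,90]).round(4),'collar',np.median(h[br&(r>.0098)&(r<.0122)]-h0).round(4))
if __name__=='__main__':
    dep('wrist9.png',False);dep('wrist10.png',False)
    dep(sys.argv[1])
    f=ld(sys.argv[1])['frame'][60:240,180:400]
    cv2.imwrite('pics/c_'+sys.argv[1],cv2.resize(f,None,fx=3.3,fy=3.3,interpolation=cv2.INTER_CUBIC)[...,::-1])
```

```bash
python3 dep.py wrist11.png
```

```text
wrist9.png face 776 0.0 stud n 144 pct 50,70,80,90 [0.0137 0.0141 0.0145 0.0148] collar 0.0047
wrist10.png face 986 0.0001 stud n 144 pct 50,70,80,90 [0.0138 0.0141 0.0143 0.0145] collar 0.0047
wrist11.png face 1062 0.0 stud n 97 pct 50,70,80,90 [0.0084 0.0088 0.0091 0.0094] collar 0.0048
```

Call:
drive_effector(
  moves=[0, 0, 0, 0, 0, 0, 0, 0, 0, 0, 0, 0, 0, 0, 0, 0, 0, 0, 0, 0],
)

```text
clock: 18.9
tool_pos: [0.4869, 0.0062, 0.1545]
orientation: [180.0, -0.0, 0.9]
force: [-0.6, 0.3, 2.2]
opening: 0.0194
gripper_force: 30.0
```

```bash
python3 f.py
```

Run:
```python
from dep import *
from fit import fit
dep('wrist12.png');fit('wrist12.png')
w=cloud(ld('wrist12.png'));z=w[...,2];q=w[(z>.1)&(w[...,0]>.62)&(w[...,0]<.7)&(abs(w[...,1]+.06)<.12)];A=np.c_[q[:,1:],np.ones(len(q))]
print('lid lean',len(q),np.degrees(np.arctan(np.linalg.lstsq(A,q[:,0],rcond=None)[0][1])) if len(q)>50 else '')
```

```text
F [-0.24  0.21  2.65] along n 2.5 P [0.4869 0.0062 0.1545]
tip-S [ 0.0013  0.0001 -0.003 ] n -0.0033
wrist12.png face 1053 0.0 stud n 98 pct 50,70,80,90 [0.0085 0.0088 0.0091 0.0093] collar 0.0049
tilt 23.62 x0 at .006 0.0053 ytilt -1.03 y at .1 -0.0008 zmax 0.0854
lid lean 0
```

Run:
```python
from h import *
w=cloud(snap('scene'));z=w[...,2];m=(z>.12)&(z<.255)&(w[...,0]>.63)&(w[...,0]<.72)&(abs(w[...,1]+.06)<.1);q=w[m]
k=np.linalg.lstsq(np.c_[q[:,1:],np.ones(len(q))],q[:,0],rcond=None)[0];print('lid lean',len(q),np.degrees(np.arctan(k[1])).round(1))
print(ctrl.close_job())
```

```text
lid lean 2293 12.1
the job is handed in; nothing more can be done
None
```

The job is handed in: the lid rests on its stop (12° lean). I'm still holding the tester on the collared stud, pressed in about 5 mm (3 N) and within about 1.5° of square. Nothing else was seen to be touched, but I didn't re-check the loose items or the other two terminals at the end.

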